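Sort latched socket cases by weight: full ones to the sloped rack, empty ones to the tray

TASK

The three red socket cases look alike, but some are packed with steel sockets and some are empty. Pick up each one and feel its weight: set the full ones in the bays of the sloped blue rack, one to a bay, lid up and lying flat on the slope, and the empty ones lid up and flat on the floor of the yellow tray. Set them down gently rather than dropping them, and leave the other things on the bench where they are.

Things in the scene. Friction and masses are not known exactly. Their poses are not given: they have to be found in the camera images.
- case_a: one of three identical sealed red plastic socket cases (black lid panel, grey latches): a block 54 mm wide (x), 115 mm long (y), 58 mm high (z). Origin: centre of its underside; z up through the lid. Starts lid up on the bench. Packed (0.64 to 0.86 kg) or empty (0.13 to 0.19 kg), weight centred; at least one of the three is full and at least one empty; its name and place do not tell which.
- case_b: one of three identical sealed red plastic socket cases (black lid panel, grey latches): a block 54 mm wide (x), 115 mm long (y), 58 mm high (z). Origin: centre of its underside; z up through the lid. Starts lid up on the bench. Packed (0.64 to 0.86 kg) or empty (0.13 to 0.19 kg), weight centred; at least one of the three is full and at least one empty; its name and place do not tell which.
- case_c: one of three identical sealed red plastic socket cases (black lid panel, grey latches): a block 54 mm wide (x), 115 mm long (y), 58 mm high (z). Origin: centre of its underside; z up through the lid. Starts lid up on the bench. Packed (0.64 to 0.86 kg) or empty (0.13 to 0.19 kg), weight centred; at least one of the three is full and at least one empty; its name and place do not tell which.
- rack_deck: fixed sloped deck of the blue rack for full cases, 104 mm up the slope (x) by 298 mm across (y). Origin: centre of its upper surface, 85 mm above the bench. x up the slope, away from the robot; z out of the surface, leaning 30 degrees from vertical to the robot's side. Two bays, each 140 mm wide between 6 mm walls 18 mm high (centres y = -146, 0, 146 mm); lip 14 mm high along the lower edge, upper edge open.
- bay_left (a point): point on the deck's surface in the middle of the rack's left bay (deck x = -19 mm, y = +73 mm): under the middle of a case that lies with its length along deck y and touches the lip, whose inner face is at deck x = -46 mm. Axes as the deck's.
- bay_right (a point): the same in the right bay (deck y = -73 mm).
- tray: fixed flat yellow tray for empty cases, 120 mm (its x) by 300 mm (its y) outside, walls 5 mm thick and 22 mm high over the bench, floor 5 mm thick. Origin: centre of its underside, on the bench; z up. Two cases fit end to end along y with room for fingers at their sides. Rack and tray may change sides.
- screwdriver: bystander: screwdriver lying on the bench among the cases, roughly along the robot's x, under 35 mm high; leave alone. Origin: its middle, on the bench.
- wrench: bystander: steel wrench lying among the cases, under 20 mm high; leave alone.
- green_bottle: bystander: green bottle with red cap, 60 mm across, 170 mm high, standing beyond rack and tray; leave alone. Origin: under its centre.
- tape_roll: bystander: black tape roll, 100 mm across, 45 mm high, lying left of the cases; leave alone. Origin: under its centre.
- mug: bystander: white mug, 80 mm across, 90 mm high, at the left end of the rack or tray; leave alone. Origin: under its centre.
- hammer: bystander: hammer lying at the right, in line with the robot's x, 260 mm long, under 40 mm high; leave alone.
Things that resemble listed ones, but are neither listed nor needed, are in the scene too. What is shaped like the case_c but pink or purple is not meant.

How it is judged:
At the end, for the whole second after the job is handed in: Every case at rest, lid up: in a rack bay, flat on the slope (6 mm, 0.12 rad), within 23 mm of the bay centre line, x -28 to 22 mm on the deck, pressing over 4 N (full); or flat on the tray floor (5 mm, 0.1 rad), pressing under 4 N (empty) (((x of case_a in the frame of rack_deck between -0.028 and 0.022 m and z of case_a in the frame of rack_deck between -0.004 and 0.006 m and angle between the z axis of case_a and the z axis of rack_deck, either way round below 0.12 rad and angle between case_a's own z axis and vertical below 0.75 rad and contact force between case_a and rack_deck above 4 N and (y of case_a in the frame of rack_deck between 0.05 and 0.096 m or y of case_a in the frame of rack_deck between -0.096 and -0.05 m)) or (x of case_a in the frame of tray between -0.035 and 0.035 m and y of case_a in the frame of tray between -0.12 and 0.12 m and z of case_a in the frame of tray between 0.001 and 0.01 m and angle between case_a's own z axis and vertical below 0.1 rad and contact force between case_a and tray between 0.6 and 4 N)) and ((x of case_b in the frame of rack_deck between -0.028 and 0.022 m and z of case_b in the frame of rack_deck between -0.004 and 0.006 m and angle between the z axis of case_b and the z axis of rack_deck, either way round below 0.12 rad and angle between case_b's own z axis and vertical below 0.75 rad and contact force between case_b and rack_deck above 4 N and (y of case_b in the frame of rack_deck between 0.05 and 0.096 m or y of case_b in the frame of rack_deck between -0.096 and -0.05 m)) or (x of case_b in the frame of tray between -0.035 and 0.035 m and y of case_b in the frame of tray between -0.12 and 0.12 m and z of case_b in the frame of tray between 0.001 and 0.01 m and angle between case_b's own z axis and vertical below 0.1 rad and contact force between case_b and tray between 0.6 and 4 N)) and ((x of case_c in the frame of rack_deck between -0.028 and 0.022 m and z of case_c in the frame of rack_deck between -0.004 and 0.006 m and angle between the z axis of case_c and the z axis of rack_deck, either way round below 0.12 rad and angle between case_c's own z axis and vertical below 0.75 rad and contact force between case_c and rack_deck above 4 N and (y of case_c in the frame of rack_deck between 0.05 and 0.096 m or y of case_c in the frame of rack_deck between -0.096 and -0.05 m)) or (x of case_c in the frame of tray between -0.035 and 0.035 m and y of case_c in the frame of tray between -0.12 and 0.12 m and z of case_c in the frame of tray between 0.001 and 0.01 m and angle between case_c's own z axis and vertical below 0.1 rad and contact force between case_c and tray between 0.6 and 4 N)) and linear speed of each of case_a, case_b, case_c below 0.02 m/s); the robot touches nothing.
It fails at once if a case is dropped or banged onto the rack or tray (over 60 N) (contact force between any of case_a, case_b, case_c and rack_deck above 60 N or contact force between any of case_a, case_b, case_c and tray above 60 N).
It fails at once if a bystander is shifted by more than 40 mm (distance of any of screwdriver, wrench, green_bottle, tape_roll, mug, hammer from where it was at the start of the episode above 0.04 m).
It also fails if it takes over 67 s, if anything falls off the work surface, if the arm or the gripper's body presses on something with over 40 N, if the wrist force passes 120 N, or if a joint passes its speed limit or range.

ROBOT

A 6-joint arm with a two-finger parallel gripper is mounted at the origin on the work surface. World frame = base frame: x ahead of the robot, y to its left, z up, the work surface at z = 0. Lengths are in m, angles in rad, forces in N, time in s.
With the tool pointing down it reaches from about 0.35 to 0.975 m from the base axis. Payload 4.9 kg.
Tool frame: the origin (TCP) lies on the centre line of the jaws, within the pads' length; the fingertips stand 25 mm ahead of it and the grasp point (between the pads) lies 6 mm ahead of it; z points along the fingers, y is the line along which they close (so a half turn about z gives the same grasp; the last joint's range is limited). The gripper opens to 85 mm and grips with 20 to 120 N. Pads are 22 mm wide; open, the fingers measure 114 mm over their backs; the gripper's body (76 mm by 85 mm) begins 54 mm behind the grasp point. The pads swing forward as they close: fully open they stand 13 mm farther back than shut.
Start: joints at [1.011, 0.053, 1.613, -0, 1.476, -0.119], TCP at [0.267, 0.565, 0.256] pointing down, gripper open.
Joint ranges: [-3.01, 3.01], [-1.01, 2.22], [0.06, 2.58], [-1.02, 4.17], [0.09, 2.62], [-3.14, 3.14]. Speed limits (rad/s): [2.57, 2.57, 3.14, 3.14, 3.14, 3.14].

INTERFACE

Orientations are given as a unit quaternion [w, x, y, z].
In Python, from plant import state, grab_frame, get_calibration, job gives the robot as it stands. The module is installed in compiled form; this text tells all that it offers.
- The arm moves only by the tool move_arm, never from a script. Its argument "targets" is a list that holds one entry, the list of rows, each a list of 5 numbers: the opening in per cent of the stroke, from 0 (shut) to 100 (fully open), then the shift along the tool's x, y, z as a fraction of full scale, then the turn about the tool's z as a fraction of full scale. A call has 1 to 5 rows; each row shifts and turns the commanded pose from where the row before left it, along the tool's axes as they then stand; what a row does not reach is not made up. Full scale, the value 1, is 0.6 m for a shift and 6 degrees for a turn. A row lasts 1/12 s, in which the tool goes at most 41.7 mm and 7.16 degrees, less where a joint would pass 70% of its speed; a pose out of reach is approached as far as the arm can. A call with a number of a shift or a turn outside -1 to 1 is refused whole. A call with a gripper value outside its range is refused whole. The fingers move at their own pace and stop on an object; the grip force is fixed at half the most. Time passes only in rows, so rows that do not move let the fingers close. It gives the time, the measured TCP pose, the force, the opening and the grip force at its end, in the units of the state.
- state(): the state, without advancing time (a new reading comes with each control period).
- grab_frame(name): name is "scene" or "top" or "wrist"; returns the picture (480x640x3 uint8, red, green, blue); there is no depth.
- get_calibration(name): a dict with "vertical_fov" (degrees; the focal length in pixels is half the picture's height over the tangent of half this angle, whatever the lens; pixels are square), "cx", "cy" (the principal point, pixels), "R" (3x3) and "t" (3): a world point X has camera coordinates R X + t. Camera axes: x right, y down, z forward; pixel columns grow to the right and rows downward; lengths in m; the calibration is good to about 2 mm. A picture is of the moment at which its call begins: read the wrist's pose just before it. get_calibration takes no time and is no camera call; for the wrist camera it gives the pose at the moment of the call.
- job.job_done(): hands the job in; it is judged then, once.
The state is a dict: "time": time; "joint_pos": joint angles; "joint_vel": joint speeds; "joint_efforts": joint torques, N m; "tool_pos": TCP position; "tool_rot": TCP orientation; "contact_force": force on the tool from outside, world axes, zero at the start; "ft_torque": the same for the moment, N m; "gripper_width": opening from 0.0 (shut) to 1.0 (fully open); "grasp_force": force on a finger pad.
Only numpy, scipy, OpenCV 4.12 (cv2) and the standard library are available. Lean on these libraries where they do the work, as an engineer would, in place of code of your own. Each camera call takes 0.05 s, during which the arm holds its last target. There are 200 camera calls.

## Working session

There is one attempt and no reset: what is moved stays moved. The work goes in short steps, Python scripts to look and compute and a tool call to move; the robot and the scene stay as the last step left them, time stands still between calls to the robot, and variables do not carry over. Pictures are saved under pics/ and viewed, at most 10 in all, crops included, and the job is handed in when it is done.

Besides the shell and the picture viewer there is one more tool, called after "Call:" as a command line: name --argument value ..., lists and objects as JSON in quotes. move_arm: Moves the arm, as the interface text tells. Shift numbers are shares of 0.6 m and turn numbers shares of 6 degrees, none past 1 either way. Its arguments: {"type":"object","properties":{"targets":{"type":"array"}},"required":["targets"]}

```bash
mkdir -p pics; cat > h.py <<'E'
import numpy as np, cv2
from plant import state, grab_frame, get_calibration, job
def save(n,f):
    im=grab_frame(n); cv2.imwrite(f'pics/{f}.png',im[:,:,::-1]); return im
def K(c): 
    f=240/np.tan(np.radians(c["vertical_fov"])/2); return f
def ray(c,u,v,z):
    R=np.array(c["R"]);t=np.array(c["t"]);f=K(c)
    d=R.T@np.array([(u-c["cx"])/f,(v-c["cy"])/f,1]);o=-R.T@t
    return o+d*(z-o[2])/d[2]
def proj(c,X):
    p=np.array(c["R"])@np.array(X)+np.array(c["t"]);f=K(c)
    return p[:2]/p[2]*f+[c["cx"],c["cy"]]
E
python3 - <<'E'
from h import *
save("top","top0");save("scene","scene0")
for n in("top","scene"):
    c=get_calibration(n);print(n,c, -np.array(c["R"]).T@np.array(c["t"]))
s=state();print({k:np.round(v,3) for k,v in s.items()})
E
```

```text
top {'vertical_fov': 56.66939557079079, 'cx': 312.70909576390306, 'cy': 241.68899608582456, 'R': array([[ 0.02185999, -0.9997599 , -0.00151109],
       [-0.99096538, -0.02146759, -0.13238868],
       [ 0.13232445,  0.00439145, -0.99119673]]), 't': array([-0.01309889,  0.52804146,  1.19086931])} [ 0.36597602 -0.00698961  1.25027269]
scene {'vertical_fov': 55.81328264755064, 'cx': 322.6848215746352, 'cy': 237.15998290484816, 'R': array([[ 0.11347653,  0.99344874, -0.01351591],
       [ 0.55336976, -0.07449529, -0.82959771],
       [-0.82516967,  0.08666058, -0.55819796]]), 't': array([-0.04631633, -0.22083382,  1.45629348])} [ 1.32914779 -0.09664142  0.62907081]
{'time': np.float64(0.1), 'joint_pos': array([ 1.011,  0.053,  1.614, -0.   ,  1.476, -0.119]), 'joint_vel': array([-0.001, -0.002, -0.001, -0.001,  0.004,  0.001]), 'joint_efforts': array([ 1.0000e-03, -3.9490e+01, -3.7136e+01, -0.0000e+00,  4.0000e-03,
        0.0000e+00]), 'tool_pos': array([0.266, 0.565, 0.255]), 'tool_rot': array([-0.   ,  0.219,  0.976, -0.001]), 'contact_force': array([ 0.474, -0.02 ,  0.255]), 'ft_torque': array([-0.01 ,  0.01 , -0.025]), 'grasp_force': np.float64(0.0), 'gripper_width': np.float64(1.001)}
```

View pics/top0.png

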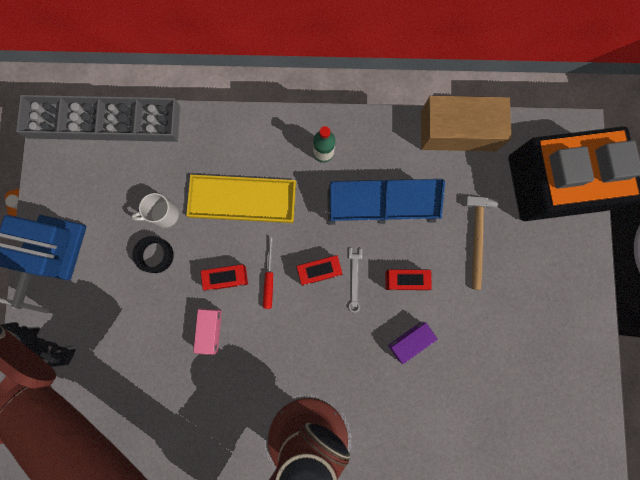

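View pics/scene0.png

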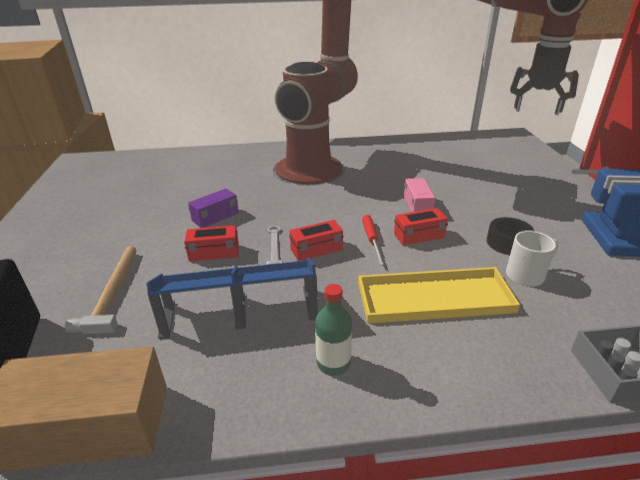

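The top view shows the red cases at about (224,277), (320,270) and (409,280), the yellow tray at (241,198) and the blue rack at (387,200). The screwdriver and wrench lie between the cases. I'll fit box silhouettes to get metric poses.

```bash
cat > fit.py <<'E'
from h import *
from scipy.optimize import minimize
def comp(m,uv):
    m=cv2.morphologyEx(m.astype(np.uint8),cv2.MORPH_CLOSE,np.ones((5,5)))
    n,l=cv2.connectedComponents(m)
    ys,xs=np.nonzero(m);i=np.argmin((xs-uv[0])**2+(ys-uv[1])**2)
    p=np.argwhere(l==l[ys[i],xs[i]])[:,::-1].astype(np.int32)
    return cv2.convexHull(p)
S=4
def raster(h):
    a=np.zeros((480*S,640*S),np.uint8);cv2.fillConvexPoly(a,np.round(np.asarray(h,float).reshape(-1,2)*S+S/2).astype(np.int32),1);return a
def pose(P,q):
    c,s=np.cos(q[2]),np.sin(q[2]);return P@np.array([[c,-s,0],[s,c,0],[0,0,1]]).T+[q[0],q[1],0]
def box(x,y,z): return np.array([[a*x/2,b*y/2,k*z] for a in(-1,1) for b in(-1,1) for k in(0,1)])
a=np.radians(30);Rd=np.array([[np.cos(a),0,-np.sin(a)],[0,1,0],[np.sin(a),0,np.cos(a)]])
DECK=np.array([[x,y,z] for x in(-52,52) for y in(-149,149) for z in(0,18)])/1000@Rd.T+[0,0,.085]
def fit(P,views,q0):
    # views: list of (calib,hull)
    T=[(c,raster(h)) for c,h in views]
    def cost(d):
        q=np.array(q0)+np.array(d)*[.01,.01,.05];r=0
        for c,m in T:
            k=cv2.convexHull(np.array([proj(c,X) for X in pose(P,q)],np.float32))
            b=raster(k);r+=1-(m&b).sum()/(m|b).sum()
        return r
    s=minimize(cost,[0,0,0],method='Nelder-Mead',options=dict(initial_simplex=[[0,0,0],[1,0,0],[0,1,0],[0,0,1.5]],xatol=.01,fatol=1e-5))
    return np.array(q0)+s.x*[.01,.01,.05],s.fun
red=lambda i:(i[...,0]>80)&(i[...,1]<60)&(i[...,2]<60)&(i[...,0]>2*i[...,1].astype(int)+20)
yel=lambda i:(i[...,0]>110)&(i[...,1]>90)&(i[...,2]<i[...,1]*.5)
blu=lambda i:(i[...,2]>60)&(i[...,2]>1.6*i[...,0])&(i[...,2]>1.2*i[...,1])
E
cat > m.py <<'E'
from fit import *
I={n:cv2.imread(f'pics/{n}0.png')[:,:,::-1] for n in("top","scene")}
C={n:get_calibration(n) for n in I}
out={n:I[n][:,:,::-1].copy() for n in I}
for nm,f,P,uv,us,z in[("L",red,box(.054,.115,.058),(224,268),(421,235),.05),("M",red,box(.054,.115,.058),(320,260),(317,247),.05),("R",red,box(.054,.115,.058),(409,272),(212,250),.05),("tray",yel,box(.12,.3,.022),(241,198),(437,295),.02),("rack",blu,DECK,(360,200),None,.085)]:
    V=[[C["top"],comp(f(I["top"]),uv)]]
    if us: V.append([C["scene"],comp(f(I["scene"]),us)])
    q0=ray(C["top"],*uv,z)[:2].tolist()+[0]
    for v in [V[:1],V]:
        q,e=fit(P,v,q0);print(nm,np.round(q[:2],4),round(np.degrees(q[2]),1),round(e,3))
    for n in I: cv2.polylines(out[n],[cv2.convexHull(np.array([proj(C[n],X) for X in pose(P,q)],np.float32)).astype(int)],True,(0,255,0),1)
cv2.imwrite('pics/ov.png',np.vstack([cv2.resize(out["top"][150:350,130:490],None,fx=1.5,fy=1.5),cv2.resize(out["scene"][170:370,120:540],(540,257))]))
E
python3 m.py
```

```text
L [0.426  0.2392] 7.2 0.064
L [0.426  0.2392] 7.2 1.063
M [ 0.4516 -0.02  ] 15.1 0.063
M [ 0.4508 -0.019 ] 17.6 0.424
R [ 0.4311 -0.262 ] 2.2 0.156
R [ 0.4307 -0.2629] 2.6 0.416
tray [0.6516 0.2046] -2.0 0.006
tray [0.6517 0.2045] -1.8 0.05
rack [ 0.6413 -0.1946] 2.8 0.012
rack [ 0.6413 -0.1946] 2.8 0.012
```

View pics/ov.png

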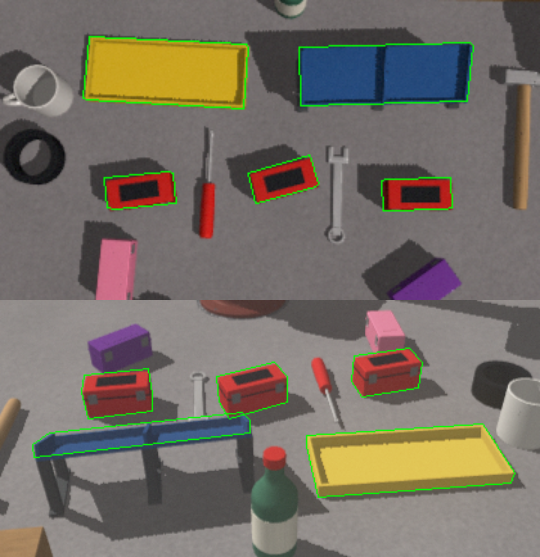

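The overlay outlines match all three cases, the tray and the rack well. Next I'll hover over the left case.

```bash
cat > go.py <<'E'
import sys; from h import *
from scipy.spatial.transform import Rotation as Ro
x,y,z,ang=map(float,sys.argv[1:5])
s=state();R=Ro.from_quat(s["tool_rot"],scalar_first=True)
M=R.as_matrix();cur=np.degrees(np.arctan2(M[1,1],M[0,1]))
phi=(cur-ang+180)%360-180
M2=M@Ro.from_euler('z',phi,degrees=True).as_matrix()
d=M2.T@(np.array([x,y,z])-s["tool_pos"])
print("t",round(s["time"],2),"pos",np.round(s["tool_pos"],4),"ang",round(cur,1),"j6",np.round(s["joint_pos"][5],2),"turn units",round(phi/6,2),"then shift units",np.round(d/.6,4),"mm",np.round(d*1000,1),"F",np.round(s["contact_force"],2),"w",round(s["gripper_width"],3))
E
python3 go.py 0.426 0.239 0.13 7.2
```

```text
t 0.1 pos [0.2664 0.5648 0.2551] ang 64.7 j6 -0.12 turn units 9.59 then shift units [-0.5718  0.1961  0.2092] mm [-343.1  117.7  125.5] F [ 0.47 -0.02  0.26] w 1.001
```

Call:
move_arm --targets '[[[100,0,0,0,0.96],[100,0,0,0,0.96],[100,0,0,0,0.96],[100,0,0,0,0.96],[100,0,0,0,0.96]]]'

```text
time: 0.52
tool_pos: [0.2665, 0.5649, 0.2556]
tool_rot: [-0.0, 0.457, 0.89, -0.001]
contact_force: [-0.0, -0.0, -0.2]
gripper_width: 1.001
grasp_force: 0.0
```

Call:
move_arm --targets '[[[100,0,0,0,0.96],[100,0,0,0,0.96],[100,0,0,0,0.96],[100,0,0,0,0.96],[100,0,0,0,0.96]]]'

```text
time: 0.93
tool_pos: [0.2665, 0.5649, 0.2556]
tool_rot: [0.0, 0.664, 0.748, -0.001]
contact_force: [-0.5, -0.5, -0.8]
gripper_width: 0.996
grasp_force: 0.0
```

Call:
move_arm --targets '[[[100,-0.057,0.02,0.01,0],[100,-0.057,0.02,0.01,0],[100,-0.057,0.02,0.01,0],[100,-0.057,0.02,0.01,0],[100,-0.057,0.02,0.01,0]]]'

```text
time: 1.35
tool_pos: [0.3475, 0.4014, 0.2254]
tool_rot: [0.0, 0.661, 0.75, -0.0]
contact_force: [1.4, -0.6, -0.3]
gripper_width: 1.0
grasp_force: 0.0
```

Call:
move_arm --targets '[[[100,-0.057,0.02,0.03,0],[100,-0.057,0.02,0.03,0],[100,-0.057,0.02,0.03,0],[100,-0.057,0.02,0.03,0],[100,-0.057,0.02,0.03,0]]]'

```text
time: 1.77
tool_pos: [0.4284, 0.2391, 0.1353]
tool_rot: [-0.0, 0.662, 0.75, -0.0]
contact_force: [0.3, -0.7, 0.1]
gripper_width: 0.997
grasp_force: 0.0
```

```bash
python3 go.py 0.426 0.239 0.042 7.2; python3 -c "
from fit import *
im=save('wrist','w1');c=get_calibration('wrist')
for z in (0,.058):
  k=cv2.convexHull(np.array([proj(c,X) for X in pose(box(.054,.115,z)+[0,0,0],[.426,.2392,np.radians(7.2)])],np.float32)).astype(int)
  cv2.polylines(im,[k],True,(0,255,0),1)
cv2.imwrite('pics/w1o.png',im[:,:,::-1])"
```

```text
t 1.77 pos [0.4284 0.2391 0.1353] ang 7.2 j6 0.23 turn units -0.01 then shift units [ 0.0004 -0.0039  0.1554] mm [ 0.2 -2.3 93.3] F [ 0.35 -0.72  0.07] w 0.997
```

View pics/w1o.png

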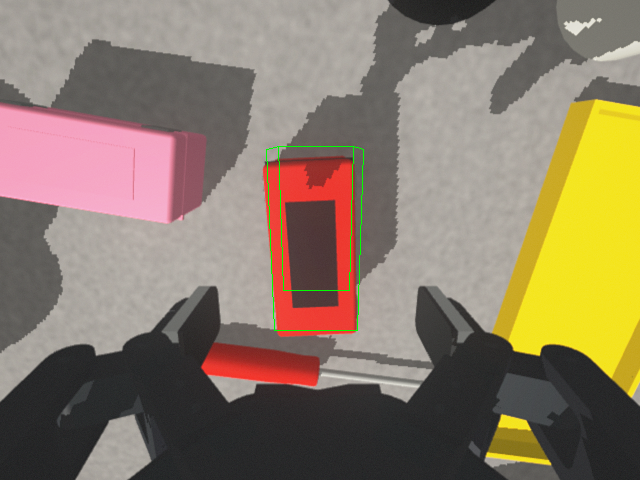

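The wrist view shows the case turned 2–3° from the prediction, with its top face spanning (265..355,157..332). I'll refit the yaw from this image.

```bash
cat > wf.py <<'E'
import sys; from fit import *
# wf.py image x y yawdeg
im=cv2.imread(f'pics/{sys.argv[1]}.png')[:,:,::-1] if len(sys.argv)>5 else save('wrist',sys.argv[1])
q=list(map(float,sys.argv[2:5]));q[2]=np.radians(q[2]);c=get_calibration('wrist')
uv=proj(c,[q[0]+.02,q[1],.058])
q,e=fit(box(.054,.115,.058),[[c,comp(red(im),uv)]],q)
print(np.round(q[:2],4),round(np.degrees(q[2]),1),round(e,3))
E
python3 wf.py w1 .426 .239 7.2 old
```

```text
[0.4267 0.232 ] 11.3 0.263
```

```bash
python3 -c "
from h import *
c=get_calibration('wrist')
P=np.array([ray(c,u,v,.058) for u,v in[(264,164),(354,158),(356,332),(276,334)]])
print(P.round(4),P.mean(0).round(4))
for a,b in((3,0),(2,1),(0,1),(3,2)):
  d=P[b]-P[a];print(np.degrees(np.arctan2(d[1],d[0])).round(1),np.linalg.norm(d).round(4))"
```

```text
[[0.3913 0.2848 0.058 ]
 [0.4412 0.2943 0.058 ]
 [0.4594 0.1843 0.058 ]
 [0.4075 0.1762 0.058 ]] [0.4249 0.2349 0.058 ]
98.5 0.1098
99.4 0.1115
10.7 0.0508
8.8 0.0525
```

Call:
move_arm --targets '[[[100,-0.004,-0.006,0.02,-0.27],[100,0,0,0.04,0],[100,0,0,0.04,0],[100,0,0,0.035,0],[100,0,0,0.02,0]]]'

```text
time: 2.23
tool_pos: [0.4231, 0.2372, 0.0403]
tool_rot: [-0.001, 0.651, 0.759, -0.002]
contact_force: [-0.4, -0.3, -0.8]
gripper_width: 1.003
grasp_force: 0.0
```

Call:
move_arm --targets '[[[0,0,0,0,0],[0,0,0,0,0],[0,0,0,0,0],[0,0,0,0,0],[0,0,0,0,0]]]'

```text
time: 2.65
tool_pos: [0.4259, 0.2384, 0.0447]
tool_rot: [0.001, 0.651, 0.759, 0.001]
contact_force: [-0.6, -0.1, 0.3]
gripper_width: 0.624
grasp_force: 64.4
```

Call:
move_arm --targets '[[[0,0,0,0,0],[0,0,0,0,0],[0,0,0,-0.01,0],[0,0,0,-0.03,0],[0,0,0,-0.06,0]]]'

```text
time: 3.07
tool_pos: [0.421, 0.2364, 0.0991]
tool_rot: [-0.003, 0.651, 0.759, -0.005]
contact_force: [0.3, 0.2, -2.0]
gripper_width: 0.623
grasp_force: 63.9
```

Call:
move_arm --targets '[[[0,0,0,-0.06,0],[0,0,0,-0.03,0],[0,0,0,0,0],[0,0,0,0,0],[0,0,0,0,0]]]'

```text
time: 3.48
tool_pos: [0.4238, 0.2375, 0.1555]
tool_rot: [-0.001, 0.651, 0.759, -0.001]
contact_force: [-0.1, -0.6, -2.5]
gripper_width: 0.623
grasp_force: 64.1
```

```bash
python3 go.py 0.652 0.267 0.15 -2; python3 go.py 0.652 0.267 0.15 88
```

```text
t 3.48 pos [0.4238 0.2375 0.1555] ang 8.8 j6 0.2 turn units 1.79 then shift units [0.0624 0.3784 0.008 ] mm [ 37.4 227.1   4.8] F [-0.09 -0.62 -2.52] w 0.623
t 3.48 pos [0.4238 0.2375 0.1555] ang 8.8 j6 0.2 turn units -13.21 then shift units [-0.3784  0.0624  0.008 ] mm [-227.1   37.4    4.8] F [-0.09 -0.62 -2.52] w 0.623
```

Left case reads about 2 N, so it's empty and goes to the tray's left half.

Call:
move_arm --targets '[[[0,0,0,0,0.9],[0,0,0,0,0.9],[0,0.008,0.048,0,0],[0,0.008,0.048,0,0],[0,0.008,0.048,0,0]]]'

```text
time: 3.9
tool_pos: [0.5109, 0.2489, 0.1539]
tool_rot: [-0.001, 0.719, 0.695, -0.002]
contact_force: [-0.2, 0.5, -1.3]
gripper_width: 0.622
grasp_force: 64.1
```

Call:
move_arm --targets '[[[0,0.008,0.048,0,0],[0,0.008,0.048,0,0],[0,0.008,0.048,0,0],[0,0.008,0.048,0,0],[0,0.008,0.048,0,0]]]'

```text
time: 4.32
tool_pos: [0.6563, 0.2677, 0.1531]
tool_rot: [-0.001, 0.72, 0.694, -0.003]
contact_force: [0.2, 0.2, -2.2]
gripper_width: 0.622
grasp_force: 64.1
```

Call:
move_arm --targets '[[[0,0,0,0,0],[0,0,0,0.04,0],[0,0,0,0.04,0],[0,0,0,0.04,0],[0,0,0,0.02,0]]]'

```text
time: 4.73
tool_pos: [0.6525, 0.267, 0.0662]
tool_rot: [-0.002, 0.72, 0.694, -0.005]
contact_force: [-1.0, -0.2, -2.8]
gripper_width: 0.629
grasp_force: 64.3
```

Call:
move_arm --targets '[[[0,0,0,0.01,0],[0,0,0,0,0],[0,0,0,0,0]]]'

```text
time: 4.98
tool_pos: [0.6566, 0.2682, 0.0674]
tool_rot: [-0.0, 0.72, 0.694, -0.0]
contact_force: [0.2, 1.0, -1.4]
gripper_width: 0.63
grasp_force: 64.3
```

```bash
python3 go.py 0.654 0.2695 0.05 -2
```

```text
t 4.98 pos [0.6566 0.2682 0.0674] ang -2.0 j6 0.32 turn units -0.01 then shift units [ 0.002  -0.0043  0.0291] mm [ 1.2 -2.6 17.4] F [ 0.18  0.98 -1.36] w 0.63
```

Lower the last 17 mm slowly.

Call:
move_arm --targets '[[[0,0,-0.004,0.01,0],[0,0,0,0.007,0],[0,0,0,0.004,0],[0,0,0,0.003,0],[0,0,0,0.003,0]]]'

```text
time: 5.4
tool_pos: [0.6543, 0.2683, 0.0513]
tool_rot: [0.0, 0.72, 0.694, 0.0]
contact_force: [0.4, 0.5, -1.3]
gripper_width: 0.626
grasp_force: 64.3
```

Call:
move_arm --targets '[[[0,0,0,0.001,0],[0,0,0,0.001,0],[0,0,0,0,0]]]'

```text
time: 5.65
tool_pos: [0.6542, 0.2683, 0.0499]
tool_rot: [-0.0, 0.72, 0.694, -0.0]
contact_force: [-0.3, -0.8, -1.2]
gripper_width: 0.629
grasp_force: 64.3
```

Call:
move_arm --targets '[[[0,0,0,0.001,0],[0,0,0,0.001,0],[0,0,0,0,0]]]'

```text
time: 5.9
tool_pos: [0.6544, 0.2683, 0.0497]
tool_rot: [0.0, 0.72, 0.694, 0.0]
contact_force: [-2.5, -0.7, 4.4]
gripper_width: 0.624
grasp_force: 64.7
```

Call:
move_arm --targets '[[[0,0,0,0.001,0],[0,0,0,0.001,0],[0,0,0,0,0]]]'

```text
time: 6.15
tool_pos: [0.6545, 0.2683, 0.0497]
tool_rot: [0.0, 0.72, 0.694, -0.0]
contact_force: [-6.4, -2.5, 8.5]
gripper_width: 0.624
grasp_force: 65.5
```

Call:
move_arm --targets '[[[80,0,0,-0.001,0],[80,0,0,0,0],[80,0,0,0,0],[80,0,0,0,0],[80,0,0,-0.02,0]]]'

```text
time: 6.57
tool_pos: [0.6521, 0.2676, 0.057]
tool_rot: [-0.001, 0.72, 0.694, -0.003]
contact_force: [-0.9, 0.1, -0.5]
gripper_width: 0.803
grasp_force: 0.0
```

Call:
move_arm --targets '[[[80,0,0,-0.03,0],[80,0,0,-0.05,0],[100,0,0,-0.05,0],[100,0,0,-0.03,0],[100,0,0,0,0]]]'

```text
time: 6.98
tool_pos: [0.6575, 0.2693, 0.1639]
tool_rot: [0.003, 0.72, 0.694, 0.005]
contact_force: [-0.2, 0.6, 0.8]
gripper_width: 0.998
grasp_force: 0.0
```

```bash
python3 go.py 0.451 -0.02 0.135 15.5
```

```text
t 6.98 pos [0.6575 0.2693 0.1639] ang -2.0 j6 0.32 turn units -2.92 then shift units [-0.3726 -0.461   0.0429] mm [-223.6 -276.6   25.8] F [-0.17  0.55  0.81] w 0.998
```

Call:
move_arm --targets '[[[100,0,0,0,-0.98],[100,0,0,0,-0.98],[100,0,0,0,-0.98],[100,-0.037,-0.046,0,0],[100,-0.037,-0.046,0,0]]]'

```text
time: 7.4
tool_pos: [0.6123, 0.2108, 0.1548]
tool_rot: [-0.0, 0.604, 0.797, -0.001]
contact_force: [0.5, -0.8, 0.0]
gripper_width: 1.0
grasp_force: 0.0
```

Call:
move_arm --targets '[[[100,-0.037,-0.046,0,0],[100,-0.037,-0.046,0,0],[100,-0.037,-0.046,0,0],[100,-0.037,-0.046,0,0],[100,-0.037,-0.046,0,0]]]'

```text
time: 7.82
tool_pos: [0.5083, 0.0656, 0.1554]
tool_rot: [-0.0, 0.604, 0.797, -0.0]
contact_force: [0.3, 0.5, 0.2]
gripper_width: 1.0
grasp_force: 0.0
```

Call:
move_arm --targets '[[[100,-0.037,-0.046,0.01,0],[100,-0.037,-0.046,0.01,0],[100,-0.037,-0.046,0.02,0],[100,0,0,0,0],[100,0,0,0,0]]]'

```text
time: 8.23
tool_pos: [0.4465, -0.0206, 0.1307]
tool_rot: [-0.001, 0.606, 0.796, -0.0]
contact_force: [-0.7, 0.4, 1.3]
gripper_width: 1.001
grasp_force: 0.0
```

```bash
python3 -c "
from h import *
save('wrist','w2')"; python3 go.py 0.451 -0.02 0.042 15.5
```

```text
t 8.28 pos [ 0.4477 -0.02    0.1318] ang 15.5 j6 -0.48 turn units 0.0 then shift units [-0.0015  0.0053  0.1496] mm [-0.9  3.2 89.8] F [0.35 0.57 0.07] w 1.002
```

View pics/w2.png

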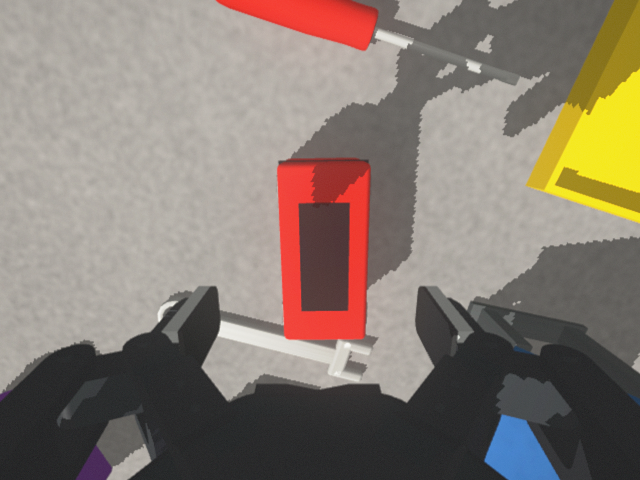

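The middle case's lid corners sit at about (279,164), (369,162), (365,338) and (286,338), well aligned with the jaws. The wrench lies beyond its near end.

```bash
cat > cor.py <<'E'
import sys; from h import *
c=get_calibration('wrist');v=list(map(float,sys.argv[1:9]))
P=np.array([ray(c,v[2*i],v[2*i+1],.058) for i in range(4)])
print(P.mean(0).round(4))
for a,b in((3,0),(2,1),(0,1),(3,2)):
  d=P[b]-P[a];print(np.degrees(np.arctan2(d[1],d[0])).round(1),np.linalg.norm(d).round(4))
E
python3 cor.py 279 164 369 162 365 338 286 338
```

```text
[ 0.4519 -0.0191  0.058 ]
106.1 0.1128
106.7 0.1139
16.8 0.051
15.6 0.0521
```

Call:
move_arm --targets '[[[100,0,0.006,0.02,-0.13],[100,0,0,0.04,0],[100,0,0,0.04,0],[100,0,0,0.03,0],[100,0,0,0.018,0]]]'

```text
time: 8.7
tool_pos: [0.4513, -0.0176, 0.0416]
tool_rot: [-0.001, 0.598, 0.801, -0.0]
contact_force: [0.4, 0.9, -0.4]
gripper_width: 0.998
grasp_force: 0.0
```

Call:
move_arm --targets '[[[0,0,0,0,0],[0,0,0,0,0],[0,0,0,0,0],[0,0,0,0,0],[0,0,0,0,0]]]'

```text
time: 9.12
tool_pos: [0.4525, -0.0188, 0.0447]
tool_rot: [0.001, 0.599, 0.801, 0.0]
contact_force: [-1.3, 1.1, 3.4]
gripper_width: 0.623
grasp_force: 66.0
```

Call:
move_arm --targets '[[[0,0,0,0,0],[0,0,0,0,0],[0,0,0,-0.01,0],[0,0,0,-0.03,0],[0,0,0,-0.06,0]]]'

```text
time: 9.53
tool_pos: [0.4461, -0.0178, 0.0975]
tool_rot: [-0.006, 0.599, 0.8, -0.003]
contact_force: [0.5, -0.1, -9.3]
gripper_width: 0.628
grasp_force: 66.4
```

Call:
move_arm --targets '[[[0,0,0,-0.06,0],[0,0,0,-0.05,0],[0,0,0,-0.03,0],[0,0,0,0,0],[0,0,0,0,0]]]'

```text
time: 9.95
tool_pos: [0.4512, -0.0188, 0.1867]
tool_rot: [0.0, 0.599, 0.801, 0.0]
contact_force: [-0.5, -0.6, -8.6]
gripper_width: 0.626
grasp_force: 67.1
```

```bash
python3 go.py 0.651 0.14 0.14 -2;
```

```text
t 9.95 pos [ 0.4512 -0.0188  0.1867] ang 16.4 j6 -0.49 turn units 3.06 then shift units [0.2761 0.3235 0.078 ] mm [165.7 194.1  46.8] F [-0.49 -0.56 -8.62] w 0.626
```

Middle case reads about 8.6 N, so it's full. It goes to the left rack bay, length up the slope, gripped across the bay so it can pivot in the pads onto the deck.

Call:
move_arm --targets '[[[0,0,0,-0.02,-0.98],[0,0,0,-0.02,-0.98],[0,0,0,0,-0.98],[0,0,0,0,-0.98],[0,0,0,0,-0.98]]]'

```text
time: 10.37
tool_pos: [0.4496, -0.0185, 0.2072]
tool_rot: [-0.003, 0.374, 0.927, -0.001]
contact_force: [-0.3, -0.2, -7.8]
gripper_width: 0.624
grasp_force: 67.0
```

Call:
move_arm --targets '[[[0,0,0,0,-0.98],[0,0,0,0,-0.98],[0,0,0,0,-0.98],[0,0,0,0,-0.98],[0,0,0,0,-0.98]]]'

```text
time: 10.78
tool_pos: [0.4494, -0.0184, 0.2068]
tool_rot: [-0.004, 0.126, 0.992, 0.0]
contact_force: [0.4, 0.3, -7.5]
gripper_width: 0.624
grasp_force: 67.0
```

Call:
move_arm --targets '[[[0,0,0,0,-0.98],[0,0,0,0,-0.98],[0,0,0,0,-0.98],[0,0,0,0,0]]]'

```text
time: 11.12
tool_pos: [0.4495, -0.0184, 0.207]
tool_rot: [-0.003, -0.025, 1.0, 0.001]
contact_force: [0.1, 0.2, -8.0]
gripper_width: 0.625
grasp_force: 66.8
```

```bash
python3 go.py 0.6331 -0.122 0.20 92.8
```

```text
t 11.12 pos [ 0.4495 -0.0184  0.207 ] ang 92.9 j6 -1.83 turn units 0.02 then shift units [-0.2973 -0.1874  0.0093] mm [-178.4 -112.4    5.6] F [ 0.09  0.16 -7.97] w 0.625
```

Call:
move_arm --targets '[[[0,-0.03,-0.019,0,0],[0,-0.05,-0.03,0,0],[0,-0.05,-0.03,0,0],[0,-0.05,-0.03,0,0],[0,-0.05,-0.03,0,0]]]'

```text
time: 11.53
tool_pos: [0.5934, -0.0957, 0.2076]
tool_rot: [-0.003, -0.023, 1.0, 0.001]
contact_force: [0.8, 0.0, -6.9]
gripper_width: 0.626
grasp_force: 66.7
```

Call:
move_arm --targets '[[[0,-0.04,-0.03,0,0],[0,-0.027,-0.018,0,0],[0,0,0,0,0],[0,0,0,0,0]]]'

```text
time: 11.87
tool_pos: [0.6342, -0.1223, 0.2075]
tool_rot: [-0.003, -0.023, 1.0, 0.001]
contact_force: [-0.3, 1.0, -8.4]
gripper_width: 0.624
grasp_force: 66.8
```

```bash
python3 go.py 0.6331 -0.122 0.157 92.8; python3 -c "
from h import *
save('wrist','w3')"
```

```text
t 11.87 pos [ 0.6342 -0.1223  0.2075] ang 92.7 j6 -1.92 turn units -0.02 then shift units [0.0014 0.0004 0.0842] mm [ 0.8  0.2 50.5] F [-0.33  0.96 -8.43] w 0.624
```

View pics/w3.png

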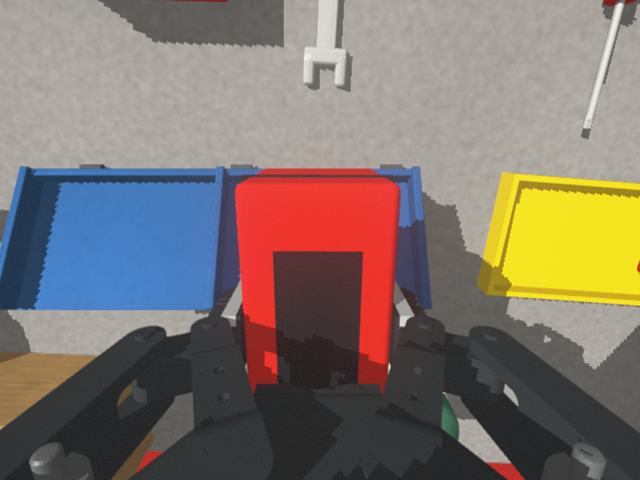

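The wrist view shows the case over the left bay, parallel to the divider, with its low end near the lip. I'll lower it.

Call:
move_arm --targets '[[[0,0,0,0.02,0],[0,0,0,0.03,0],[0,0,0,0.015,0],[0,0,0,0.008,0],[0,0,0,0,0]]]'

```text
time: 12.33
tool_pos: [0.6332, -0.1212, 0.1646]
tool_rot: [-0.002, -0.025, 1.0, 0.001]
contact_force: [-0.9, -0.3, -7.5]
gripper_width: 0.624
grasp_force: 66.6
```

Call:
move_arm --targets '[[[0,0,0,0.004,0],[0,0,0,0.004,0],[0,0,0,0.004,0],[0,0,0,0,0]]]'

```text
time: 12.67
tool_pos: [0.6351, -0.1221, 0.1604]
tool_rot: [0.0, -0.025, 1.0, -0.0]
contact_force: [-0.0, -0.5, -7.6]
gripper_width: 0.621
grasp_force: 66.7
```

Call:
move_arm --targets '[[[0,0,0,0.004,0],[0,0,0,0.004,0],[0,0,0,0,0]]]'

```text
time: 12.92
tool_pos: [0.6354, -0.1222, 0.1557]
tool_rot: [0.0, -0.025, 1.0, -0.0]
contact_force: [-0.2, 0.3, -6.4]
gripper_width: 0.621
grasp_force: 67.1
```

```bash
python3 go.py 0.6331 -0.122 0.1335 92.8
```

```text
t 12.92 pos [ 0.6354 -0.1222  0.1557] ang 92.8 j6 -1.93 turn units 0.0 then shift units [0.0038 0.0006 0.037 ] mm [ 2.3  0.4 22.2] F [-0.18  0.32 -6.45] w 0.621
```

Call:
move_arm --targets '[[[0,0.003,0,0.003,0],[0,0,0,0.003,0],[0,0,0,0.003,0]]]'

```text
time: 13.17
tool_pos: [0.6349, -0.1224, 0.1548]
tool_rot: [0.002, -0.025, 1.0, -0.0]
contact_force: [-8.1, 3.6, 17.3]
gripper_width: 0.623
grasp_force: 69.2
```

Call:
move_arm --targets '[[[0,0,0,0.003,0],[0,0,0,0.003,0],[0,0,0,0.003,0]]]'

```text
time: 13.42
tool_pos: [0.635, -0.1226, 0.154]
tool_rot: [0.002, -0.025, 1.0, -0.001]
contact_force: [-17.1, 1.8, 25.3]
gripper_width: 0.622
grasp_force: 70.8
```

The case touches the deck's upper edge but doesn't pivot yet; the deck force is about 33 N. I'll back off a little and test whether a wider opening command softens the grip.

Call:
move_arm --targets '[[[0,0,0,-0.004,0],[58,0,0,-0.004,0],[58,0,0,0,0]]]'

```text
time: 13.67
tool_pos: [0.635, -0.1228, 0.1538]
tool_rot: [0.003, -0.025, 1.0, -0.001]
contact_force: [-4.0, 0.9, 10.0]
gripper_width: 0.621
grasp_force: 69.1
```

Call:
move_arm --targets '[[[60,0,0,0,0],[60,0,0,0,0]]]'

```text
time: 13.83
tool_pos: [0.635, -0.1228, 0.1538]
tool_rot: [0.003, -0.025, 1.0, -0.001]
contact_force: [-5.2, 0.5, 10.4]
gripper_width: 0.621
grasp_force: 69.1
```

Call:
move_arm --targets '[[[61,0,0,0,0],[61,0,0,0,0]]]'

```text
time: 14.0
tool_pos: [0.6351, -0.1228, 0.1539]
tool_rot: [0.002, -0.025, 1.0, -0.001]
contact_force: [-5.2, 0.3, 9.9]
gripper_width: 0.629
grasp_force: 69.1
```

```bash
python3 go.py 0.6331 -0.122 0.1335 92.8;python3 -c "
from h import *
print(state()['ft_torque'].round(2), state()['grasp_force'])"
```

```text
t 14.0 pos [ 0.6351 -0.1228  0.1539] ang 92.8 j6 -1.93 turn units 0.0 then shift units [0.0034 0.0015 0.0339] mm [ 2.   0.9 20.3] F [-5.2   0.26  9.9 ] w 0.629
[0.31 0.13 0.07] 69.09386157989502
```

Call:
move_arm --targets '[[[0,0.004,0,0.003,0],[0,0.003,0,0.003,0],[0,0,0,0,0]]]'

```text
time: 14.25
tool_pos: [0.6312, -0.1229, 0.1494]
tool_rot: [0.003, -0.025, 1.0, -0.001]
contact_force: [-0.1, 0.9, 6.8]
gripper_width: 0.624
grasp_force: 69.3
```

```bash
python3 go.py 0.6331 -0.122 0.1335 92.8;python3 -c "
from h import *
save('scene','s1');im=save('wrist','w4');a=cv2.imread('pics/s1.png')[190:350,120:340]
cv2.imwrite('pics/c1.png',np.hstack([cv2.resize(a,(440,320)),cv2.resize(im[:,:,::-1],(360,320))]))"
```

```text
t 14.25 pos [ 0.6312 -0.1229  0.1494] ang 92.8 j6 -1.93 turn units 0.0 then shift units [-0.003   0.0014  0.0265] mm [-1.8  0.8 15.9] F [-0.08  0.92  6.81] w 0.624
```

View pics/c1.png

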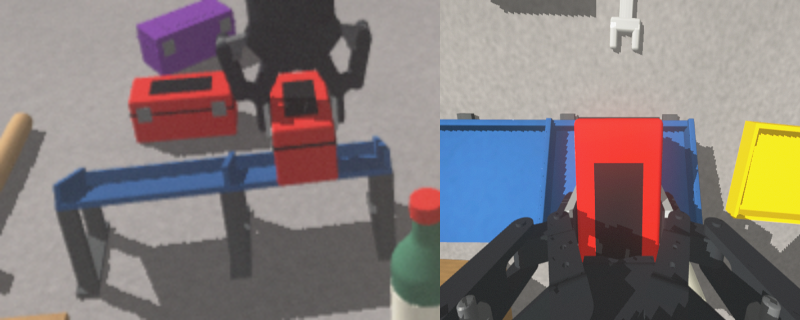

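Pulling towards the robot while pressing makes the case pivot; it's now at about 7° with only ~15 N on the deck. I'll repeat this: lift slightly, move up-slope, press and pull.

Call:
move_arm --targets '[[[0,0,0,-0.012,0],[0,-0.009,0,0,0],[0,-0.009,0,0,0],[0,0,0,0.008,0],[0,0,0,0,0]]]'

```text
time: 14.77
tool_pos: [0.6404, -0.1217, 0.1509]
tool_rot: [-0.0, -0.025, 1.0, 0.0]
contact_force: [-8.2, 2.3, 9.4]
gripper_width: 0.623
grasp_force: 69.7
```

Call:
move_arm --targets '[[[0,0.001,0,0.004,0],[0,0.003,0,0.004,0],[0,0.003,0,0.003,0]]]'

```text
time: 15.02
tool_pos: [0.6393, -0.1219, 0.1495]
tool_rot: [0.004, -0.025, 1.0, -0.0]
contact_force: [-9.3, 5.0, 18.8]
gripper_width: 0.626
grasp_force: 71.1
```

Call:
move_arm --targets '[[[0,0.004,0,0.002,0],[0,0.003,0,0.002,0],[0,0.003,0,0.001,0]]]'

```text
time: 15.27
tool_pos: [0.6338, -0.1223, 0.1433]
tool_rot: [0.006, -0.025, 1.0, -0.001]
contact_force: [3.7, 1.5, 5.9]
gripper_width: 0.626
grasp_force: 70.8
```

```bash
cat > th.py <<'E'
from h import *
import sys
from scipy.optimize import brentq
by=float(sys.argv[1]) if len(sys.argv)>1 else 73
s=state();p=s["tool_pos"];c,sn=np.cos(np.radians(2.8)),np.sin(np.radians(2.8))
d=p[:2]-[.6413,-.1946];gx=(d[0]*c+d[1]*sn)*1e3;gy=(-d[0]*sn+d[1]*c)*1e3;gz=(p[2]-.085)*1e3-6
h=38.7
try: th=brentq(lambda t:np.sin(t)*(45-gx)+np.cos(t)*(gz-26)-h,0,.7)
except Exception as e: th=np.nan
F=np.array([gx+h*np.sin(th),gz-h*np.cos(th)]);L=F-57.5*np.array([np.cos(th),np.sin(th)])
print("t",round(s["time"],2),"gx,gy,gz",np.round([gx,gy,gz],1),"theta",np.degrees(th).round(1),"low corner",L.round(1),"(lip top -46.8,-10.9; foot -39.8,-23)","F",s["contact_force"].round(1),"final gx,gz at xc=17: -4.6,42; xc=12: -9,39.5")
E
python3 th.py
```

```text
t 15.27 gx,gy,gz [-3.9 72.6 52.3] theta 15.9 low corner [-48.6  -0.7] (lip top -46.8,-10.9; foot -39.8,-23) F [3.7 1.5 5.9] final gx,gz at xc=17: -4.6,42; xc=12: -9,39.5
```

Works well: about 16° now, gentle forces. Repeat.

Call:
move_arm --targets '[[[0,0,0,-0.012,0],[0,-0.009,0,0,0],[0,-0.009,0,0,0],[0,0,0,0.008,0],[0,0,0,0,0]]]'

```text
time: 15.68
tool_pos: [0.639, -0.122, 0.1451]
tool_rot: [-0.004, -0.025, 1.0, 0.0]
contact_force: [-21.9, 2.8, 19.6]
gripper_width: 0.631
grasp_force: 72.9
```

Call:
move_arm --targets '[[[0,0.001,0,0.004,0],[0,0.003,0,0.004,0],[0,0.003,0,0.003,0]]]'

```text
time: 15.93
tool_pos: [0.6371, -0.1221, 0.1415]
tool_rot: [-0.0, -0.025, 1.0, -0.0]
contact_force: [-16.5, 4.4, 17.4]
gripper_width: 0.625
grasp_force: 73.7
```

Call:
move_arm --targets '[[[0,0.004,0,0.002,0],[0,0.003,0,0.002,0],[0,0.001,0,0.001,0]]]'

```text
time: 16.18
tool_pos: [0.634, -0.1223, 0.1361]
tool_rot: [0.003, -0.025, 1.0, -0.0]
contact_force: [-5.6, 3.4, 16.1]
gripper_width: 0.624
grasp_force: 73.9
```

```bash
python3 th.py
```

```text
t 16.18 gx,gy,gz [-3.7 72.6 45.1] theta 26.3 low corner [-38.1 -15.1] (lip top -46.8,-10.9; foot -39.8,-23) F [-5.6  3.4 16.1] final gx,gz at xc=17: -4.6,42; xc=12: -9,39.5
```

Call:
move_arm --targets '[[[0,0.001,0,0.002,0],[0,0.001,0,0.002,0],[0,0.001,0,0.002,0]]]'

```text
time: 16.43
tool_pos: [0.6328, -0.1223, 0.1332]
tool_rot: [0.003, -0.025, 1.0, -0.0]
contact_force: [-5.0, 2.3, 10.1]
gripper_width: 0.621
grasp_force: 73.8
```

```bash
python3 th.py
```

```text
t 16.43 gx,gy,gz [-5.  72.6 42.2] theta 29.4 low corner [-36.  -19.7] (lip top -46.8,-10.9; foot -39.8,-23) F [-5.   2.3 10.1] final gx,gz at xc=17: -4.6,42; xc=12: -9,39.5
```

Call:
move_arm --targets '[[[0,0.002,0,0.002,0],[0,0.002,0,0.002,0],[0,0.001,0,0.001,0]]]'

```text
time: 16.68
tool_pos: [0.6308, -0.1228, 0.1305]
tool_rot: [0.005, -0.025, 1.0, -0.001]
contact_force: [-0.5, 3.1, 14.4]
gripper_width: 0.63
grasp_force: 74.3
```

```bash
python3 th.py; python3 -c "
from h import *
print(state()['ft_torque'].round(2))"
```

```text
t 16.68 gx,gy,gz [-7.  72.2 39.5] theta 31.6 low corner [-35.7 -23.6] (lip top -46.8,-10.9; foot -39.8,-23) F [-0.5  3.1 14.4] final gx,gz at xc=17: -4.6,42; xc=12: -9,39.5
[ 0.42 -0.15 -0.06]
```

Flush on the slope at about 30°, roughly 14 mm up the deck. Release gently and lift.

Call:
move_arm --targets '[[[0,0,0,-0.004,0],[70,0,0,0,0],[75,0,0,0,0],[75,0,0,0,0],[75,0,0,0,0]]]'

```text
time: 17.1
tool_pos: [0.6266, -0.1226, 0.1268]
tool_rot: [-0.0, -0.025, 1.0, 0.0]
contact_force: [-0.4, -0.3, 0.0]
gripper_width: 0.751
grasp_force: 0.0
```

Call:
move_arm --targets '[[[75,0,0,-0.01,0],[75,0,0,-0.02,0],[75,0,0,-0.04,0],[75,0,0,-0.05,0],[75,0,0,-0.03,0]]]'

```text
time: 17.52
tool_pos: [0.6278, -0.1229, 0.2218]
tool_rot: [0.002, -0.025, 1.0, -0.001]
contact_force: [1.2, -0.6, 1.1]
gripper_width: 0.747
grasp_force: 0.0
```

```bash
python3 go.py 0.4309 -0.262 0.135 2.4; python3 -c "
from h import *
im=save('wrist','w5');b=save('top','t2');a=save('scene','s2')
cv2.imwrite('pics/c2.png',np.hstack([cv2.resize(a[190:350,120:340,::-1],(440,320)),cv2.resize(b[160:320,180:460,::-1],(360,320))]))"
```

```text
t 17.52 pos [ 0.6278 -0.1229  0.2218] ang 92.8 j6 -1.93 turn units 15.07 then shift units [-0.2177 -0.3381  0.1436] mm [-130.6 -202.9   86.2] F [ 1.19 -0.56  1.11] w 0.747
```

View pics/c2.png

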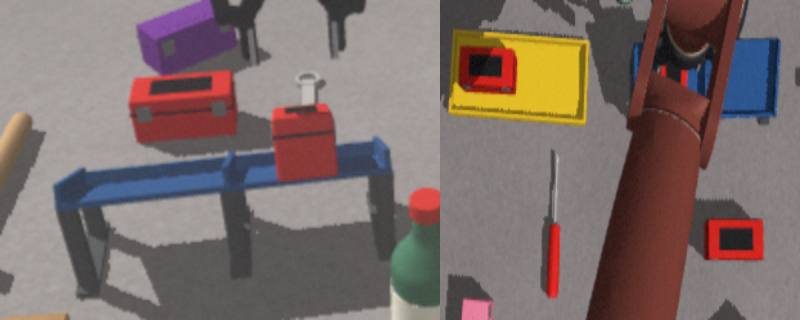

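The full case lies flat in the left bay, and the left case sits in the tray. Next is the right case.

Call:
move_arm --targets '[[[100,0,0,0,0.94],[100,0,0,0,0.94],[100,0,0,0,0.94],[100,0,0,0,0.94],[100,0,0,0,0.94]]]'

```text
time: 18.08
tool_pos: [0.6258, -0.1223, 0.2155]
tool_rot: [-0.002, 0.222, 0.975, 0.0]
contact_force: [0.6, 0.2, -0.3]
gripper_width: 1.002
grasp_force: 0.0
```

Call:
move_arm --targets '[[[100,0,0,0,0.94],[100,0,0,0,0.94],[100,0,0,0,0.94],[100,0,0,0,0.94],[100,0,0,0,0.94]]]'

```text
time: 18.5
tool_pos: [0.6258, -0.1223, 0.2155]
tool_rot: [-0.001, 0.453, 0.892, -0.0]
contact_force: [-0.2, 0.3, 1.1]
gripper_width: 1.003
grasp_force: 0.0
```

Call:
move_arm --targets '[[[100,0,0,0,0.94],[100,0,0,0,0.94],[100,0,0,0,0.94],[100,0,0,0,0.94],[100,0,0,0,0.94]]]'

```text
time: 18.92
tool_pos: [0.6258, -0.1223, 0.2155]
tool_rot: [-0.001, 0.656, 0.754, -0.001]
contact_force: [0.1, -0.4, -0.4]
gripper_width: 1.004
grasp_force: 0.0
```

Call:
move_arm --targets '[[[100,-0.02,-0.03,0,0.94],[100,-0.033,-0.051,0,0],[100,-0.033,-0.051,0,0],[100,-0.033,-0.051,0.01,0],[100,-0.033,-0.051,0.03,0]]]'

```text
time: 19.33
tool_pos: [0.4914, -0.2227, 0.1947]
tool_rot: [0.002, 0.691, 0.723, 0.0]
contact_force: [0.6, -0.3, 0.3]
gripper_width: 0.997
grasp_force: 0.0
```

Call:
move_arm --targets '[[[100,-0.033,-0.051,0.03,0],[100,-0.033,-0.051,0.03,0],[100,0,0,0.03,0],[100,0,0,0.01,0],[100,0,0,0,0]]]'

```text
time: 19.75
tool_pos: [0.4308, -0.2627, 0.1303]
tool_rot: [-0.003, 0.691, 0.723, -0.0]
contact_force: [0.5, -0.4, -0.3]
gripper_width: 0.998
grasp_force: 0.0
```

```bash
python3 go.py 0.4309 -0.262 0.042 2.4; python3 -c "
from h import *
save('wrist','w6')"
```

```text
t 19.75 pos [ 0.4308 -0.2627  0.1303] ang 2.5 j6 -0.74 turn units 0.02 then shift units [0.0005 0.0008 0.1472] mm [ 0.3  0.5 88.3] F [ 0.53 -0.41 -0.31] w 0.998
```

View pics/w6.png

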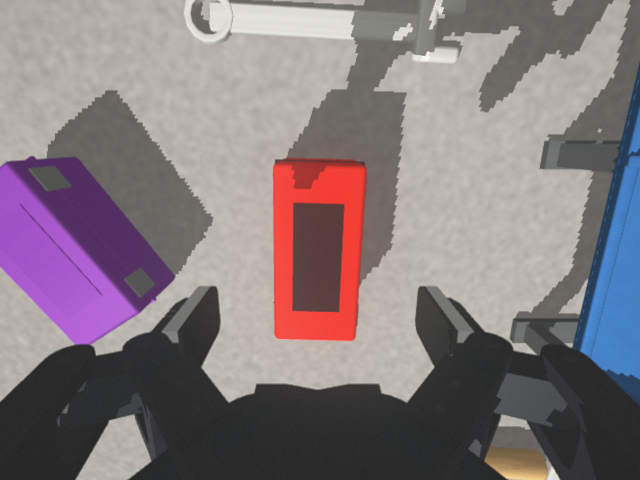

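The right case's lid corners are at about (275,163), (365,162), (355,338) and (276,337). The purple box is clear of the left finger.

```bash
python3 cor.py 275 163 365 162 355 338 276 337
```

```text
[ 0.4317 -0.2632  0.058 ]
91.0 0.1128
91.6 0.114
3.3 0.0511
1.9 0.0522
```

Call:
move_arm --targets '[[[100,0,0.001,0.02,0.1],[100,0,0,0.04,0],[100,0,0,0.04,0],[100,0,0,0.03,0],[100,0,0,0.016,0]]]'

```text
time: 20.22
tool_pos: [0.4331, -0.2626, 0.0435]
tool_rot: [-0.001, 0.694, 0.72, -0.0]
contact_force: [-0.4, 0.2, -0.0]
gripper_width: 1.0
grasp_force: 0.0
```

Call:
move_arm --targets '[[[0,0,0,0,0],[0,0,0,0,0],[0,0,0,0,0],[0,0,0,0,0],[0,0,0,0,0]]]'

```text
time: 20.63
tool_pos: [0.4341, -0.2646, 0.0473]
tool_rot: [0.001, 0.695, 0.719, 0.0]
contact_force: [-1.0, 0.4, 1.9]
gripper_width: 0.622
grasp_force: 66.2
```

Call:
move_arm --targets '[[[0,0,0,0,0],[0,0,0,0,0],[0,0,0,-0.01,0],[0,0,0,-0.03,0],[0,0,0,-0.06,0]]]'

```text
time: 21.05
tool_pos: [0.4288, -0.2602, 0.0996]
tool_rot: [-0.007, 0.695, 0.719, -0.0]
contact_force: [-0.3, 0.4, -7.8]
gripper_width: 0.621
grasp_force: 65.9
```

Call:
move_arm --targets '[[[0,0,0,-0.06,0],[0,0,0,-0.05,0],[0,0,0,-0.05,0],[0,0,0,0,0],[0,0,0,0,0]]]'

```text
time: 21.47
tool_pos: [0.4334, -0.2641, 0.202]
tool_rot: [0.001, 0.695, 0.719, 0.0]
contact_force: [0.4, -0.2, -8.5]
gripper_width: 0.621
grasp_force: 66.5
```

```bash
python3 go.py 0.649 0.14 0.14 -2;python3 go.py 0.640 -0.268 0.20 92.8
```

```text
t 21.47 pos [ 0.4334 -0.2641  0.202 ] ang 2.0 j6 -0.73 turn units 0.66 then shift units [0.6857 0.3353 0.1032] mm [411.4 201.2  61.9] F [ 0.37 -0.21 -8.46] w 0.621
t 21.47 pos [ 0.4334 -0.2641  0.202 ] ang 2.0 j6 -0.73 turn units -15.14 then shift units [-0.3435 -0.0234  0.004 ] mm [-206.1  -14.     2.4] F [ 0.37 -0.21 -8.46] w 0.621
```

Right case reads about 8.5 N, also full, so it goes to the right bay. Turn, then move above it.

Call:
move_arm --targets '[[[0,0,0,0,-0.95],[0,0,0,0,-0.95],[0,0,0,0,-0.95],[0,0,0,0,-0.95],[0,0,0,0,-0.95]]]'

```text
time: 21.88
tool_pos: [0.4312, -0.2622, 0.1964]
tool_rot: [-0.004, 0.494, 0.869, 0.001]
contact_force: [0.8, 0.4, -7.0]
gripper_width: 0.628
grasp_force: 66.3
```

Call:
move_arm --targets '[[[0,0,0,0,-0.95],[0,0,0,0,-0.95],[0,0,0,0,-0.95],[0,0,0,0,-0.95],[0,0,0,0,-0.95]]]'

```text
time: 22.3
tool_pos: [0.4312, -0.2622, 0.1963]
tool_rot: [-0.004, 0.265, 0.964, 0.002]
contact_force: [0.6, 0.8, -7.1]
gripper_width: 0.625
grasp_force: 66.4
```

Call:
move_arm --targets '[[[0,0,0,-0.005,-0.95],[0,0,0,-0.005,-0.95],[0,0,0,0,-0.95],[0,0,0,0,-0.95],[0,0,0,0,-0.95]]]'

```text
time: 22.72
tool_pos: [0.4313, -0.2623, 0.2025]
tool_rot: [-0.003, 0.02, 1.0, 0.003]
contact_force: [-0.1, -0.8, -8.2]
gripper_width: 0.626
grasp_force: 66.4
```

Call:
move_arm --targets '[[[0,0,0,0,-0.89],[0,0,0,0,0]]]'

```text
time: 22.88
tool_pos: [0.4313, -0.2623, 0.2027]
tool_rot: [-0.003, -0.025, 1.0, 0.003]
contact_force: [1.2, -0.1, -6.9]
gripper_width: 0.619
grasp_force: 66.3
```

```bash
sed -i 's/h=38.7/h=41.3/' th.py; python3 go.py 0.6489 -0.2673 0.205 92.8
```

```text
t 22.88 pos [ 0.4313 -0.2623  0.2027] ang 92.9 j6 -2.32 turn units 0.02 then shift units [-0.3618 -0.026  -0.0061] mm [-217.1  -15.6   -3.6] F [ 1.23 -0.07 -6.88] w 0.619
```

Call:
move_arm --targets '[[[0,-0.03,-0.003,-0.006,0],[0,-0.05,-0.004,0,0],[0,-0.055,-0.004,0,0],[0,-0.055,-0.004,0,0],[0,-0.055,-0.004,0,0]]]'

```text
time: 23.3
tool_pos: [0.5806, -0.2671, 0.2072]
tool_rot: [-0.002, -0.023, 1.0, 0.002]
contact_force: [0.4, -0.5, -6.2]
gripper_width: 0.624
grasp_force: 66.3
```

Call:
move_arm --targets '[[[0,-0.055,-0.004,0,0],[0,-0.04,-0.003,0,0],[0,-0.022,0,0,0],[0,0,0,0,0],[0,0,0,0,0]]]'

```text
time: 23.72
tool_pos: [0.6499, -0.2679, 0.207]
tool_rot: [-0.003, -0.024, 1.0, 0.002]
contact_force: [-0.6, -1.4, -7.3]
gripper_width: 0.625
grasp_force: 66.2
```

```bash
python3 th.py;python3 go.py 0.6489 -0.2673 0.16 92.8
```

```text
t 23.72 gx,gy,gz [  5.  -73.6 116. ] theta nan low corner [nan nan] (lip top -46.8,-10.9; foot -39.8,-23) F [-0.6 -1.4 -7.3] final gx,gz at xc=17: -4.6,42; xc=12: -9,39.5
t 23.72 pos [ 0.6499 -0.2679  0.207 ] ang 92.8 j6 -2.12 turn units -0.01 then shift units [0.0012 0.0008 0.0783] mm [ 0.7  0.5 47. ] F [-0.64 -1.36 -7.26] w 0.625
```

Call:
move_arm --targets '[[[0,0,0,0.02,0],[0,0,0,0.03,0],[0,0,0,0.015,0],[0,0,0,0.007,0],[0,0,0,0,0]]]'

```text
time: 24.13
tool_pos: [0.6489, -0.2682, 0.165]
tool_rot: [-0.002, -0.024, 1.0, 0.001]
contact_force: [0.1, -0.1, -6.9]
gripper_width: 0.621
grasp_force: 66.2
```

Call:
move_arm --targets '[[[0,0,0,0.004,0],[0,0,0,0.004,0],[0,0,0,0.003,0],[0,0,0,0.003,0]]]'

```text
time: 24.47
tool_pos: [0.6512, -0.269, 0.1605]
tool_rot: [0.001, -0.025, 1.0, -0.0]
contact_force: [0.2, -0.2, -7.0]
gripper_width: 0.628
grasp_force: 66.2
```

Call:
move_arm --targets '[[[0,0.002,0,0.003,0],[0,0.003,0,0.003,0]]]'

```text
time: 24.63
tool_pos: [0.6494, -0.2691, 0.1578]
tool_rot: [0.002, -0.025, 1.0, -0.0]
contact_force: [3.5, 1.0, -1.0]
gripper_width: 0.619
grasp_force: 67.0
```

```bash
python3 th.py
```

```text
t 24.63 gx,gy,gz [  4.5 -74.8  66.8] theta 0.8 low corner [-52.5  24.7] (lip top -46.8,-10.9; foot -39.8,-23) F [ 3.5  1.  -1. ] final gx,gz at xc=17: -4.6,42; xc=12: -9,39.5
```

Contact made, with friction in the helpful direction. Press and pull.

Call:
move_arm --targets '[[[0,0.003,0,0.004,0],[0,0.003,0,0.003,0],[0,0.003,0,0.003,0]]]'

```text
time: 24.88
tool_pos: [0.6463, -0.2697, 0.1556]
tool_rot: [0.006, -0.025, 1.0, -0.002]
contact_force: [4.3, 2.5, 6.0]
gripper_width: 0.626
grasp_force: 67.7
```

Call:
move_arm --targets '[[[0,0.003,0,0.002,0],[0,0.003,0,0.002,0]]]'

```text
time: 25.05
tool_pos: [0.6419, -0.2703, 0.1523]
tool_rot: [0.005, -0.025, 1.0, -0.002]
contact_force: [5.3, 0.0, 5.5]
gripper_width: 0.627
grasp_force: 68.1
```

```bash
python3 th.py
```

```text
t 25.05 gx,gy,gz [ -3.1 -75.6  61.3] theta 7.5 low corner [-54.7  12.8] (lip top -46.8,-10.9; foot -39.8,-23) F [5.3 0.  5.5] final gx,gz at xc=17: -4.6,42; xc=12: -9,39.5
```

Call:
move_arm --targets '[[[0,0,0,-0.014,0],[0,-0.009,0.003,0,0],[0,-0.009,0,0,0],[0,0,0,0.008,0],[0,0,0,0.002,0]]]'

```text
time: 25.47
tool_pos: [0.6494, -0.2667, 0.1534]
tool_rot: [-0.001, -0.025, 1.0, 0.001]
contact_force: [-12.0, 6.1, 17.8]
gripper_width: 0.622
grasp_force: 69.4
```

Call:
move_arm --targets '[[[0,0.001,0,0.004,0],[0,0.003,0,0.004,0],[0,0.003,0,0.003,0]]]'

```text
time: 25.72
tool_pos: [0.6482, -0.2668, 0.1521]
tool_rot: [0.003, -0.025, 1.0, -0.0]
contact_force: [-10.6, 8.4, 25.5]
gripper_width: 0.625
grasp_force: 70.7
```

Call:
move_arm --targets '[[[0,0.004,0,0.002,0],[0,0.003,0,0.002,0],[0,0.003,0,0.001,0]]]'

```text
time: 25.97
tool_pos: [0.6426, -0.2673, 0.1456]
tool_rot: [0.004, -0.025, 1.0, -0.001]
contact_force: [3.4, 4.5, 4.9]
gripper_width: 0.627
grasp_force: 70.9
```

```bash
python3 th.py
```

```text
t 25.97 gx,gy,gz [ -2.3 -72.7  54.6] theta 17.2 low corner [-45.   -1.9] (lip top -46.8,-10.9; foot -39.8,-23) F [3.4 4.5 4.9] final gx,gz at xc=17: -4.6,42; xc=12: -9,39.5
```

Call:
move_arm --targets '[[[0,0,0,-0.014,0],[0,-0.008,0,0,0],[0,-0.008,0,0,0],[0,0,0,0.008,0],[0,0,0,0,0]]]'

```text
time: 26.38
tool_pos: [0.648, -0.2672, 0.1475]
tool_rot: [-0.003, -0.025, 1.0, 0.0]
contact_force: [-15.4, 4.8, 16.3]
gripper_width: 0.624
grasp_force: 72.1
```

Call:
move_arm --targets '[[[0,0.002,0,0.004,0],[0,0.003,0,0.004,0],[0,0.003,0,0.003,0]]]'

```text
time: 26.63
tool_pos: [0.6471, -0.2673, 0.1464]
tool_rot: [0.003, -0.025, 1.0, -0.0]
contact_force: [-11.1, 7.7, 20.7]
gripper_width: 0.621
grasp_force: 72.9
```

Call:
move_arm --targets '[[[0,0.003,0,0.003,0],[0,0.003,0,0.002,0],[0,0.001,0,0.001,0]]]'

```text
time: 26.88
tool_pos: [0.6426, -0.2674, 0.1394]
tool_rot: [0.003, -0.025, 1.0, -0.0]
contact_force: [-5.7, 6.3, 17.4]
gripper_width: 0.625
grasp_force: 76.0
```

```bash
python3 th.py
```

```text
t 26.88 gx,gy,gz [ -2.3 -72.8  48.4] theta 26.8 low corner [-35.  -14.4] (lip top -46.8,-10.9; foot -39.8,-23) F [-5.7  6.3 17.4] final gx,gz at xc=17: -4.6,42; xc=12: -9,39.5
```

Call:
move_arm --targets '[[[0,0.001,0,0.002,0],[0,0.002,0,0.002,0],[0,0.001,0,0.002,0]]]'

```text
time: 27.13
tool_pos: [0.6409, -0.2676, 0.1365]
tool_rot: [0.004, -0.025, 1.0, -0.001]
contact_force: [-3.7, 6.4, 9.2]
gripper_width: 0.626
grasp_force: 76.1
```

Call:
move_arm --targets '[[[0,0.002,0,0.001,0],[0,0.001,0,0.001,0],[0,0.001,0,0.001,0]]]'

```text
time: 27.38
tool_pos: [0.6392, -0.2684, 0.1348]
tool_rot: [0.005, -0.025, 1.0, -0.001]
contact_force: [-1.1, 5.0, 15.0]
gripper_width: 0.621
grasp_force: 76.7
```

```bash
python3 th.py
```

```text
t 27.38 gx,gy,gz [ -5.7 -73.6  43.8] theta 30.8 low corner [-33.9 -21.1] (lip top -46.8,-10.9; foot -39.8,-23) F [-1.1  5.  15. ] final gx,gz at xc=17: -4.6,42; xc=12: -9,39.5
```

Call:
move_arm --targets '[[[0,0.002,0,0.001,0],[0,0.002,0,0.001,0],[0,0,0,-0.003,0]]]'

```text
time: 27.63
tool_pos: [0.6355, -0.2691, 0.1328]
tool_rot: [0.003, -0.025, 1.0, -0.002]
contact_force: [0.1, -0.7, 1.2]
gripper_width: 0.624
grasp_force: 75.2
```

Call:
move_arm --targets '[[[70,0,0,0,0],[75,0,0,0,0],[75,0,0,0,0],[75,0,0,0,0],[75,0,0,0,0]]]'

```text
time: 28.05
tool_pos: [0.6324, -0.2677, 0.1282]
tool_rot: [-0.001, -0.025, 1.0, 0.0]
contact_force: [0.4, 0.5, -0.1]
gripper_width: 0.755
grasp_force: 0.0
```

Call:
move_arm --targets '[[[75,0,0,-0.01,0],[75,0,0,-0.02,0],[75,0,0,-0.04,0],[75,0,0,-0.05,0],[75,0,0,-0.03,0]]]'

```text
time: 28.47
tool_pos: [0.6338, -0.2684, 0.2239]
tool_rot: [0.002, -0.025, 1.0, -0.001]
contact_force: [0.7, 0.4, 0.7]
gripper_width: 0.746
grasp_force: 0.0
```

Call:
move_arm --targets '[[[75,0.05,0,-0.02,0],[75,0.06,0,-0.02,0],[75,0.06,0,0,0],[75,0.06,0,0,0],[75,0.06,0,0,0]]]'

```text
time: 28.88
tool_pos: [0.4578, -0.2765, 0.2449]
tool_rot: [0.001, -0.025, 1.0, -0.001]
contact_force: [-0.2, -0.5, 0.9]
gripper_width: 0.75
grasp_force: 0.0
```

Call:
move_arm --targets '[[[75,0.06,0,0,0],[75,0.04,0,0,0],[75,0,0,0,0],[75,0,0,0,0],[75,0,0,0,0]]]'

```text
time: 29.3
tool_pos: [0.3996, -0.2797, 0.2444]
tool_rot: [0.001, -0.025, 1.0, -0.001]
contact_force: [-0.1, 0.4, -0.1]
gripper_width: 0.747
grasp_force: 0.0
```

```bash
cat > chk.py <<'E'
from fit import *
b=save('top','t3');a=save('scene','s3');C={n:get_calibration(n) for n in('top','scene')}
c,sn=np.cos(np.radians(2.8)),np.sin(np.radians(2.8));Rz=np.array([[c,-sn,0],[sn,c,0],[0,0,1]])
def draw(im,n,X,col):cv2.polylines(im,[cv2.convexHull(np.array([proj(C[n],x) for x in X],np.float32)).astype(int)],True,col,1)
a=a.copy();b=b.copy()
for y in(73,-73):
    X=(box(.115,.054,.058)+[.0115,y/1000,0])@Rd.T@Rz.T+[.6413,-.1946,.085]
    draw(a,'scene',X,(0,255,0));draw(b,'top',X,(0,255,0))
X=pose(box(.054,.115,.058),[.654,.268,np.radians(-2)])+[0,0,.005]
draw(a,'scene',X,(0,255,0));draw(b,'top',X,(0,255,0))
cv2.imwrite('pics/c3.png',np.vstack([cv2.resize(a[190:340,130:540,::-1],(780,285)),cv2.resize(b[150:320,130:510,::-1],(700,313))[:, :700] if 0 else cv2.resize(b[165:315,150:500,::-1],(780,312))]))
E
python3 chk.py
```

```text
(no output)
```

View pics/c3.png

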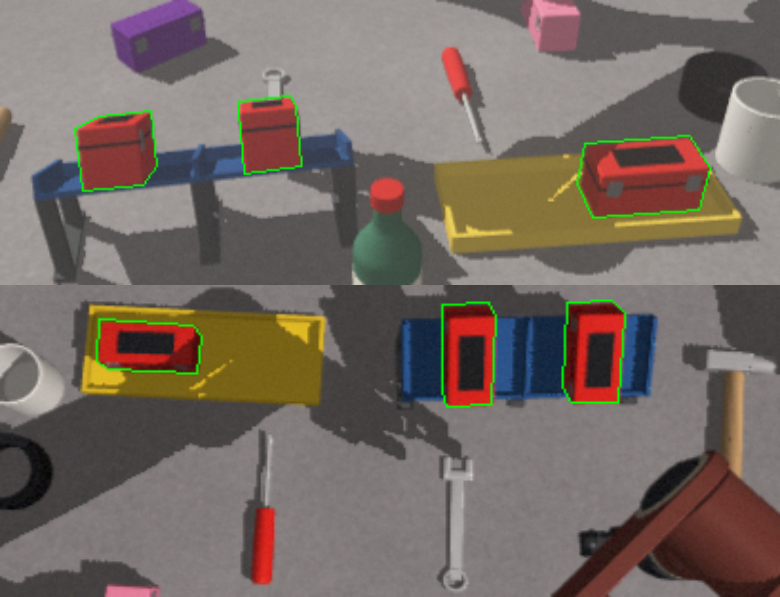

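All three cases match their predicted seated outlines: two flat in the bays against the lip, one flat in the tray. The bystanders look undisturbed, so I'm handing in.

```bash
python3 -c "
from plant import job
print(job.job_done())"
```

```text
the job is handed in; nothing more can be done
None
```

The job is handed in at about 29 s of the 67 s allowed: the middle and right cases felt full and lie flat in the two rack bays, and the left case felt empty and lies flat in the tray; the last pictures showed all three seated and nothing else visibly moved, but the interface returned no verdict.

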